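# Index the tool carousel to the date stamp

## Robot

A 6-joint arm with a two-finger parallel gripper is mounted at the origin on a cart in front of the work surface, level with it; the furniture and walls round the work are solid. World frame = base frame: x ahead of the robot, y to its left, z up, the work surface at z = 0. Lengths are in m, angles in rad, forces in N, time in s.
With the tool pointing down it reaches from about 0.275 to 0.725 m from the base axis. Payload 5.6 kg.
Tool frame: the origin (TCP) lies midway between the tips of the shut fingers; the grasp point (between the pads) lies 19 mm behind it; z points along the fingers, y is the line along which they close (so a half turn about z gives the same grasp; the last joint's range is limited). The gripper opens to 85 mm and grips with 20 to 120 N. Pads are 22 mm wide; open, the fingers measure 114 mm over their backs; the gripper's body (76 mm by 85 mm) begins 54 mm behind the grasp point. The pads swing forward as they close: fully open they stand 13 mm farther back than shut.
Start: joints at [-1.011, 0.255, 0.108, 0, -1.424, -0.285], TCP at [0.149, -0.529, 0.231] pointing down, gripper open.
Joint ranges: [-2.95, 2.95], [-1.21, 1.97], [-1.09, 1.5], [-2.87, 1.71], [-2.94, -0.07], [-3.05, 3.05]. Speed limits (rad/s): [2.57, 2.57, 3.14, 3.14, 3.14, 3.14].

## Interface

Orientations are given as a unit quaternion [x, y, z, w].
In Python, from plant import env, cams gives the robot as it stands.
- The arm moves only by the shell command python3 -m jog 'ROWS' [OPENING] [FORCE]. ROWS is JSON, a list of rows, each an object with "dp": the shift along the tool's x, y, z in mm, a list of three; "rot": the turn, a rotation vector about the tool's x, y, z in rad, a list of three. In form: [{"dp": [dx, dy, dz], "rot": [rx, ry, rz]}, ...]. A call has 1 to 20 rows; each row shifts and turns the commanded pose from where the row before left it, along the tool's axes as they then stand; what a row does not reach is not made up. A row lasts 1/12 s, in which the tool goes at most 41.7 mm and 7.16 degrees, less where a joint would pass 70% of its speed; a pose out of reach is approached as far as the arm can. A call with a gripper value outside its range is refused whole. OPENING is the opening in per cent of the stroke, from 0 (shut) to 100 (fully open), set as the call begins (- or left out, the last holds). The fingers move at their own pace and stop on an object; FORCE is the grip in N (left out, the last holds). Time passes only in rows, so rows that do not move let the fingers close. It gives the time, the measured TCP pose, the force, the opening and the grip force at its end, in the units of the state.
- env.state(): the state, without advancing time (a new reading comes with each control period).
- cams.camera(name): name is "scene" or "side" or "wrist"; returns a dict with "frame" (420x560x3 uint8, red, green, blue), "fx", "fy", "cx", "cy" (pixels), "dist_coeffs" ([k1, k2, p1, p2, k3] as OpenCV has them; the pictures are not rectified), "R" (3x3) and "t" (3): a world point X has camera coordinates R X + t; the wrist camera has in their place "tool_from_camera" (4x4, takes a point from camera to tool coordinates, whose origin is the TCP and whose axes are the flange's). Camera axes: x right, y down, z forward; pixel columns grow to the right and rows downward; lengths in m; the calibration is good to about 2 mm. A picture is of the moment at which its call begins: read the wrist's pose just before it. There is no depth.
- env.close_job(): hands the job in; it is judged then, once.
The state is a dict: "time_s": time; "q": joint angles; "joint_vel": joint speeds; "joint_torque": joint torques, N m; "ee_pos": TCP position; "eef_rot": TCP orientation; "force": force on the tool from outside, world axes, zero at the start; "moment": the same for the moment, N m; "gripper_width": opening from 0.0 (shut) to 1.0 (fully open); "grip_force": force on a finger pad.
Only numpy, scipy, OpenCV 4.12 (cv2) and the standard library are available. Lean on these libraries where they do the work, as an engineer would, in place of code of your own. Each camera call takes 0.05 s, during which the arm holds its last target. There are 200 camera calls.

## Task

The date stamp stands on the round carousel in the seat next to the one at the index pointer. Turn the carousel by its upright black post, one click position in whichever direction is the short way, so that the stamp's seat comes to the pointer and the table sits in its click position. Do not touch the stamp itself; let go of the post when it is done.

Things in the scene. Friction and masses are not known exactly. Their poses are not given: they have to be found in the camera images.
- carousel: Fixed base of a hand-turned carousel; origin on the turning axis at bench height, z up. Over it a round plate, 250 mm across, top face 58 mm up. The fixed pointer, 67 mm high, stands just outside the rim in the base's -x direction. Five round seats (70 mm across, rims 6 mm high) lie 85 mm from the axis, 60 deg apart; one is at the pointer. The post takes the sixth place, between two empty seats.
- carousel_plate (a joint): Plate angle, rad: 0 at the start, positive counter-clockwise from above, range -2.6 to 2.6. Spring detents every 60 deg (1.047): 2 to 3 N sideways on the post moves it out of one; past halfway (30 deg) it is drawn to the next and centres there. Slight drag; it does not coast.
- post_top (a point): Centre of the top face of the upright round black post that turns the plate: 16 mm in diameter, standing 70 mm above the plate (top 128 mm above the bench), 100 mm from the axis, opposite the pointer at the start (base's +x). Moves with the plate. Nothing stands above the 6 mm seat rims within 50 mm of it.
- date_stamp: Hand stamp with a bulbous handle, foot 30 x 52 mm, 80 mm tall, loose in its seat (top 138 mm above the bench). Origin: centre of its underside, z up. It starts in the seat 60 deg clockwise or counter-clockwise of the pointer. The seat at the pointer and the one on its other side hold slender connectors, only 53 mm tall.
Mind the look-alikes: they are no part of the job. Leave any yellow look-alike of the date_stamp alone.

How it is judged:
At the end, for the whole second after the job is handed in: The carousel is at rest one click position (60 deg, within 10 deg) from where it started, and the date stamp stands upright (within 10 deg) and at rest in its seat at the pointer, within 20 mm of the seat's place along both base axes (x of date_stamp in the frame of carousel between -0.105 and -0.065 m and y of date_stamp in the frame of carousel between -0.02 and 0.02 m and (value of joint carousel_plate between 0.873 and 1.222 rad or value of joint carousel_plate between -1.222 and -0.873 rad) and velocity of joint carousel_plate between -0.05 and 0.05 rad/s and angle between date_stamp's own z axis and vertical below 0.17 rad and linear speed of date_stamp below 0.03 m/s); the robot touches nothing.
It fails at once if the robot touches the date stamp (more than 1 N) (contact force between any of the fingers, the arm and date_stamp above 1 N).
It also fails if it takes over 32 s, if anything falls off the work surface, if the arm or the gripper's body presses on something with over 40 N, if the wrist force passes 120 N, or if a joint passes its speed limit or range.

## Working session

There is one attempt and no reset: what is moved stays moved. The work goes in short steps, Python scripts to look and compute and a shell command to move; the robot and the scene stay as the last step left them, time stands still between calls to the robot, and variables do not carry over. Pictures are saved under pics/ and viewed, at most 10 in all, crops included, and the job is handed in when it is done.

```bash
mkdir -p pics
cat > h.py <<'E'
from plant import env, cams
import numpy as np, cv2
def K(c): return np.array([[c['fx'],0,c['cx']],[0,c['fy'],c['cy']],[0,0,1]]),np.array(c['dist_coeffs'],float)
def ray(c,uv):
    k,d=K(c); p=cv2.undistortPoints(np.array([[uv]],float),k,d)[0,0]
    R=np.array(c['R']);t=np.array(c['t']); o=-R.T@t; v=R.T@np.array([p[0],p[1],1]); return o,v/np.linalg.norm(v)
def plane(c,uv,z):
    o,v=ray(c,uv); return o+v*(z-o[2])/v[2]
def tri(a,b):
    (o1,v1),(o2,v2)=a,b
    s=np.linalg.lstsq(np.c_[v1,-v2],o2-o1,rcond=None)[0]
    p,q=o1+s[0]*v1,o2+s[1]*v2; return (p+q)/2,np.linalg.norm(p-q)
def proj(c,X):
    k,d=K(c); R=np.array(c['R']); return cv2.projectPoints(np.atleast_2d(X).astype(float),cv2.Rodrigues(R)[0],np.array(c['t'],float),k,d)[0][:,0]
E
python3 - <<'E'
from h import *
import pickle
C={n:cams.camera(n) for n in('scene','side')}
pickle.dump(C,open('c0.pkl','wb'))
for n in C: cv2.imwrite(f'pics/{n}0.png',C[n]['frame'][:,:,::-1]); print(n,-np.array(C[n]['R']).T@C[n]['t'])
s=env.state();print(s['time_s'],s['ee_pos'],s['eef_rot'],s['force'],s['gripper_width'])
E
```

```text
scene [0.19959128 0.70643166 0.96647555]
side [0.3903664  0.79000299 0.82576862]
0.1 [ 0.14914835 -0.5289461   0.23050793] [-1.36916975e-01  9.90582178e-01  8.14798630e-04 -1.64945367e-04] [-0.23669766 -0.06396615  0.39775008] 1.0038289570380348
```

View pics/scene0.png

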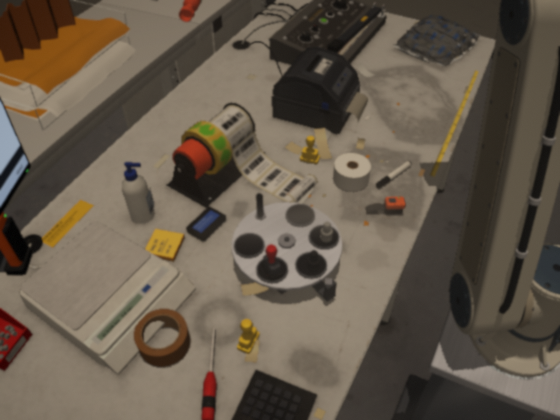

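View pics/side0.png

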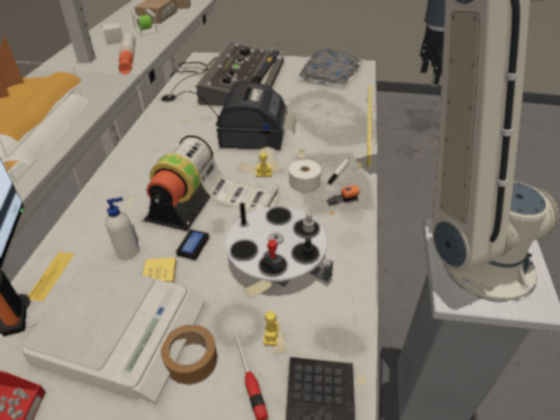

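Carousel centre at about (288,240) scene / (276,243) side. Post top is near (259,195) / (242,205), pointer at (328,288), red-knobbed stamp at (271,258). The stamp is at 7 o'clock and the pointer at 5, so the turn is counter-clockwise.

Run:
```python
from h import *
import pickle
C=pickle.load(open('c0.pkl','rb'))
a=C['scene']['frame'][180:310,220:360,::-1]; b=C['side']['frame'][190:320,205:345,::-1]
im=np.hstack([cv2.resize(x,None,fx=2.85,fy=2.85,interpolation=cv2.INTER_CUBIC) for x in(a,b)])
cv2.imwrite('pics/crop.png',im);print(im.shape)
for n,(u,v) in dict(scene=(288,240),side=(276,243)).items():
    f=C[n]['frame']; hsv=cv2.cvtColor(f,cv2.COLOR_RGB2HSV)
    print(n,f[v-8:v-5,u-20:u+20:8].tolist()[0], plane(C[n],(u,v),.058))
    # red knob
    m=((hsv[...,0]<8)|(hsv[...,0]>172))&(hsv[...,1]>150)&(hsv[...,2]>90)
    ys,xs=np.nonzero(m[v-20:v+50,u-60:u+60]);print('red',xs.mean()+u-60,ys.mean()+v-20,len(xs))
```

```text
(370, 798, 3)
scene [[157, 147, 137], [155, 145, 135], [150, 140, 130], [155, 144, 134], [152, 142, 132]] [0.53267371 0.03859349 0.058     ]
red 270.828125 249.125 64
side [[198, 193, 187], [199, 194, 188], [154, 149, 143], [157, 152, 146], [196, 191, 185]] [0.530102   0.05685131 0.058     ]
red 271.82828282828285 248.01010101010104 99
```

View pics/crop.png

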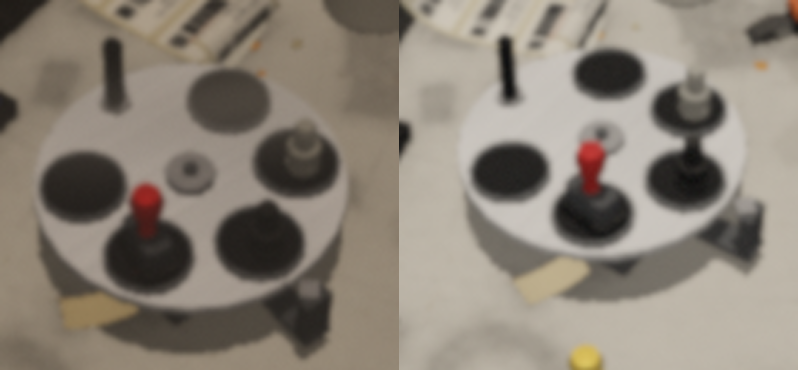

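Run:
```python
from h import *
import pickle
C=pickle.load(open('c0.pkl','rb'));S,D=C['scene'],C['side']
s=lambda x,y:(220+(x+.5)/2.85-.5,180+(y+.5)/2.85-.5)
d=lambda x,y:(205+(x-399+.5)/2.85-.5,190+(y+.5)/2.85-.5)
P={'posttop':((112,41),(506,41)),'postbase':((115,103),(511,98)),'hub':((190,170),(602,136)),'sA':((228,100),(610,73)),'sB':((83,186),(510,171)),'sStamp':((149,255),(593,212)),'sPtr':((260,242),(686,180)),'sConn':((296,162),(689,108)),'knob':((146,196),(592,156))}
for k,(a,b) in P.items():
    X,e=tri(ray(S,s(*a)),ray(D,d(*b)));print(k,X.round(4),round(e,4),plane(S,s(*a),.06).round(4)[:2],plane(D,d(*b),.06).round(4)[:2])
print('posttop@.128',plane(S,s(112,41),.128).round(4),plane(D,d(506,41),.128).round(4))
```

```text
posttop [ 6.245e-01 -4.000e-04  1.251e-01] 0.005 [ 0.66   -0.0577] [ 0.6439 -0.0708]
postbase [0.6219 0.0059 0.0618] 0.0015 [0.6234 0.0039] [0.6218 0.0049]
hub [0.5324 0.0467 0.0679] 0.0018 [0.5362 0.04  ] [0.5332 0.0399]
sA [ 0.5389 -0.0353  0.0659] 0.0012 [ 0.5417 -0.0408] [ 0.5396 -0.0411]
sB [0.6025 0.0941 0.0622] 0.0008 [0.6038 0.0922] [0.6027 0.0925]
sStamp [0.5249 0.131  0.0647] 0.0002 [0.5265 0.1281] [0.5258 0.1268]
sPtr [0.4557 0.0815 0.0621] 0.0014 [0.4568 0.0794] [0.4554 0.0803]
sConn [ 4.627e-01 -4.000e-04  6.570e-02] 0.0005 [ 0.4646 -0.0051] [ 0.4631 -0.006 ]
knob [0.5255 0.1297 0.1308] 0.0041 [0.555  0.0788] [0.5376 0.0648]
posttop@.128 [ 6.255e-01 -4.000e-04  1.280e-01] [0.6214 0.0057 0.128 ]
```

Run:
```python
from h import *
import pickle
C=pickle.load(open('c0.pkl','rb'));S,D=C['scene'],C['side']
for k,a,b in [('reeltop',(240,105),(203,138)),('reelR',(256,138),(214,160)),('printer tip',(345,52),(275,88)),('printer right',(358,85),(284,105)),('tape',(352,163),(305,169))]:
    X,e=tri(ray(S,a),ray(D,b));print(k,X.round(3),round(e,3))
```

```text
reeltop [ 0.781 -0.197  0.186] 0.017
reelR [ 0.759 -0.22   0.085] 0.009
printer tip [ 0.647 -0.573  0.169] 0.029
printer right [ 0.605 -0.569  0.091] 0.01
tape [ 0.5   -0.275  0.047] 0.007
```

```bash
python3 -m jog '[{"dp":[0,0,0],"rot":[0,0,0.09]},{"dp":[0,0,0],"rot":[0,0,0.092]},{"dp":[0,0,0],"rot":[0,0,0.092]},{"dp":[-26,29,0],"rot":[0,0,0]},{"dp":[-26,29,0],"rot":[0,0,0]},{"dp":[-26,29,0],"rot":[0,0,0]},{"dp":[-26,29,0],"rot":[0,0,0]},{"dp":[-26,29,0],"rot":[0,0,0]},{"dp":[-26,29,0],"rot":[0,0,0]},{"dp":[-26,29,0],"rot":[0,0,0]},{"dp":[-26,29,0],"rot":[0,0,0]},{"dp":[-26,29,0],"rot":[0,0,0]},{"dp":[-26,29,0],"rot":[0,0,0]},{"dp":[-26,29,0],"rot":[0,0,0]},{"dp":[-26,29,0],"rot":[0,0,0]},{"dp":[-26,29,0],"rot":[0,0,0]},{"dp":[-26,29,0],"rot":[0,0,0]},{"dp":[-26,29,0],"rot":[0,0,0]},{"dp":[0,0,0],"rot":[0,0,0]},{"dp":[0,0,0],"rot":[0,0,0]}]' 55 20
```

```text
time_s: 1.77
ee_pos: [0.5395, -0.0924, 0.23]
eef_rot: [-0.002, 1.0, 0.0, -0.001]
force: [-0.3, -1.5, 0.7]
gripper_width: 0.552
grip_force: 0.0
```

```bash
python3 -m jog '[{"dp":[-28,31,0],"rot":[0,0,0]},{"dp":[-28,31,0],"rot":[0,0,0]},{"dp":[-28,31,0],"rot":[0,0,0]},{"dp":[0,0,0],"rot":[0,0,0]},{"dp":[0,0,0],"rot":[0,0,0]}]'
python3 - <<'E'
from h import *
from scipy.spatial.transform import Rotation as Ro
s=env.state();c=cams.camera('wrist');T=np.array(c['tool_from_camera'])
W=np.eye(4);W[:3,:3]=Ro.from_quat(s['eef_rot']).as_matrix();W[:3,3]=s['ee_pos'];M=np.linalg.inv(W@T)
c['R']=M[:3,:3];c['t']=M[:3,3]
print(s['ee_pos']);f=c['frame'][:,:,::-1].copy()
for X,col in(((.623,.001,.128),(0,0,255)),((.623,.001,.058),(255,0,0)),((.533,.043,.064),(0,255,0))):
    p=proj(c,X)[0];print(X,p)
    cv2.circle(f,tuple(p.astype(int).tolist()),3,col,1)
cv2.imwrite('pics/w1.png',f)
E
```

```text
time_s: 2.18
ee_pos: [0.6228, -0.0006, 0.2297]
eef_rot: [-0.001, 1.0, -0.0, -0.001]
force: [-0.7, -0.7, -1.0]
gripper_width: 0.55
grip_force: 0.0
[ 6.22802148e-01 -5.79047676e-04  2.29704333e-01]
(0.623, 0.001, 0.128) [277.0269285  212.18995201]
(0.623, 0.001, 0.058) [276.83039706 194.08303424]
(0.533, 0.043, 0.064) [318.73686215 108.4040508 ]
```

View pics/w1.png

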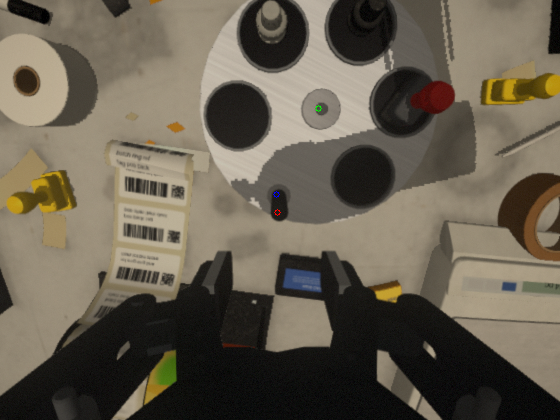

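The wrist view puts the post top at (278,212) and the hub at (319,107), both on the predicted marks. I'll lower straight over the post and narrow the fingers around it.

```bash
python3 -m jog '[{"dp":[0,0,25],"rot":[0,0,0]},{"dp":[0,0,25],"rot":[0,0,0]},{"dp":[0,0,25],"rot":[0,0,0]},{"dp":[0,0,25],"rot":[0,0,0]},{"dp":[0,0,20],"rot":[0,0,0]},{"dp":[0,0,15],"rot":[0,0,0]},{"dp":[0,0,10],"rot":[0,0,0]},{"dp":[0,0,0],"rot":[0,0,0]},{"dp":[0,0,0],"rot":[0,0,0]}]' && python3 -m jog '[{"dp":[0,0,0],"rot":[0,0,0]},{"dp":[0,0,0],"rot":[0,0,0]},{"dp":[0,0,0],"rot":[0,0,0]},{"dp":[0,0,0],"rot":[0,0,0]},{"dp":[0,0,0],"rot":[0,0,0]},{"dp":[0,0,0],"rot":[0,0,0]}]' 30 20
```

```text
time_s: 2.98
ee_pos: [0.6225, -0.0022, 0.0871]
eef_rot: [0.0, 1.0, -0.0, 0.0]
force: [-0.2, -0.0, -0.1]
gripper_width: 0.551
grip_force: 0.0
time_s: 3.48
ee_pos: [0.6227, -0.0011, 0.0865]
eef_rot: [-0.0, 1.0, 0.0, 0.0]
force: [-0.1, -0.1, -0.4]
gripper_width: 0.301
grip_force: 0.0
```

```bash
python3 -m jog '[{"dp":[-2.1,5.4,0],"rot":[0,0,0]},{"dp":[-2.1,5.4,0],"rot":[0,0,0]},{"dp":[-2,5.5,0],"rot":[0,0,0]},{"dp":[-1.1,5.7,0],"rot":[0,0,0]},{"dp":[-1.1,5.7,0],"rot":[0,0,0]},{"dp":[-1,5.8,0],"rot":[0,0,0]},{"dp":[-0.1,5.8,0],"rot":[0,0,0]},{"dp":[-0.1,5.8,0],"rot":[0,0,0]},{"dp":[0,5.8,0],"rot":[0,0,0]}]' && python3 -m jog '[{"dp":[0.9,5.7,0],"rot":[0,0,0]},{"dp":[0.9,5.7,0],"rot":[0,0,0]},{"dp":[1,5.8,0],"rot":[0,0,0]},{"dp":[1.9,5.5,0],"rot":[0,0,0]},{"dp":[1.9,5.5,0],"rot":[0,0,0]},{"dp":[2,5.5,0],"rot":[0,0,0]},{"dp":[2.8,5.1,0],"rot":[0,0,0]},{"dp":[2.8,5.1,0],"rot":[0,0,0]},{"dp":[2.9,5,0],"rot":[0,0,0]},{"dp":[0,0,0],"rot":[0,0,0]},{"dp":[0,0,0],"rot":[0,0,0]},{"dp":[0,0,0],"rot":[0,0,0]}]'
```

```text
time_s: 4.23
ee_pos: [0.6338, 0.0489, 0.0869]
eef_rot: [-0.001, 1.0, -0.001, 0.001]
force: [4.0, -6.2, 0.2]
gripper_width: 0.297
grip_force: 2.5
time_s: 5.23
ee_pos: [0.6148, 0.0988, 0.0862]
eef_rot: [-0.0, 1.0, 0.0, -0.0]
force: [0.2, 0.3, -0.1]
gripper_width: 0.302
grip_force: 0.0
```

Run:
```python
from h import *
a=cams.camera('scene')['frame'][150:310,200:370,::-1];b=cams.camera('side')['frame'][160:320,185:355,::-1]
cv2.imwrite('pics/after.png',np.hstack([cv2.resize(x,None,fx=2.35,fy=2.35,interpolation=cv2.INTER_CUBIC) for x in(a,b)]))
```

```text
(no output)
```

View pics/after.png

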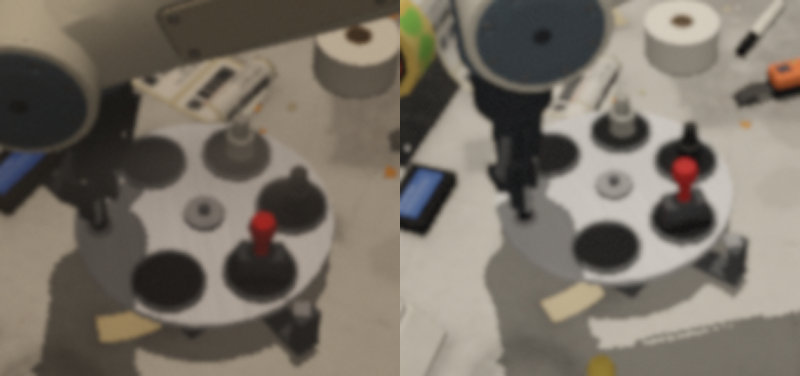

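The stamp stands upright in the seat at the pointer (260,250 in the left crop), and there is no force on the tool. I'll open the fingers a little and lift straight up.

```bash
python3 -m jog '[{"dp":[0,0,0],"rot":[0,0,0]},{"dp":[0,0,0],"rot":[0,0,0]},{"dp":[0,0,0],"rot":[0,0,0]},{"dp":[0,0,-10],"rot":[0,0,0]},{"dp":[0,0,-20],"rot":[0,0,0]},{"dp":[0,0,-25],"rot":[0,0,0]},{"dp":[0,0,-25],"rot":[0,0,0]},{"dp":[0,0,-25],"rot":[0,0,0]},{"dp":[0,0,-25],"rot":[0,0,0]},{"dp":[0,0,-10],"rot":[0,0,0]},{"dp":[0,0,0],"rot":[0,0,0]},{"dp":[0,0,0],"rot":[0,0,0]}]' 50
python3 - <<'E'
from h import *
from scipy.spatial.transform import Rotation as Ro
s=env.state();c=cams.camera('wrist');T=np.array(c['tool_from_camera'])
W=np.eye(4);W[:3,:3]=Ro.from_quat(s['eef_rot']).as_matrix();W[:3,3]=s['ee_pos'];M=np.linalg.inv(W@T)
c['R']=M[:3,:3];c['t']=M[:3,3];f=c['frame'][:,:,::-1].copy()
for X,col in(((.6156,.0997,.128),(0,0,255)),((.533,.043,.064),(0,255,0)),((.456,.080,.064),(0,255,0))):
    p=proj(c,X)[0];print(X,p);cv2.circle(f,tuple(p.astype(int).tolist()),3,col,1)
cv2.imwrite('pics/w2.png',f)
E
```

```text
time_s: 6.33
ee_pos: [0.6151, 0.0987, 0.2268]
eef_rot: [-0.0, 1.0, 0.0, 0.0]
force: [0.1, -0.6, -0.7]
gripper_width: 0.504
grip_force: 0.0
(0.6156, 0.0997, 0.128) [276.17601678 213.10737123]
(0.533, 0.043, 0.064) [219.55174203 115.66979529]
(0.456, 0.08, 0.064) [255.1518246   30.82841776]
```

View pics/w2.png

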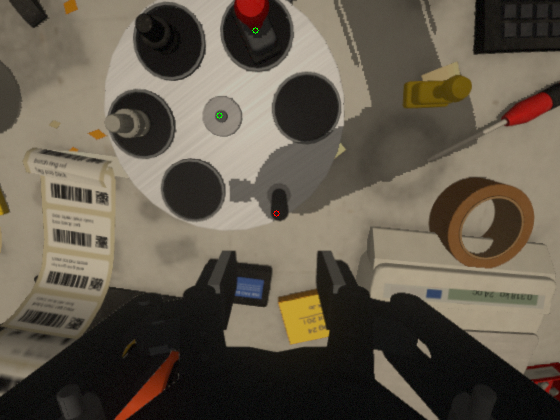

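The post top at (278,213) lies on the predicted 60° mark. The stamp's seat (257,31) is at the pointer place and the gripper is clear, so I'm handing in.

```bash
python3 -c "
from plant import env
print(env.close_job())"
```

```text
the job is handed in; nothing more can be done
None
```

I turned the carousel one click counter-clockwise and handed the job in; in the last picture the stamp was upright in its seat at the pointer, the post was within a millimetre or two of its 60° place, and the gripper was clear of everything.

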